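# Mount the carrier plate in the press bed

### The job

The glued carrier plate is dry: swing the toggle clamp's arm up out of the way by its handle, take the plate out and mount it in the press bed, hooking its tongue under the bed's lip with the plate held tilted and then lowering its other end until it lies flat and fully home. Leave the clamp open and do not disturb the weight, the pot and the spool standing around.

Things in the scene. Friction and masses are not known exactly. Their poses are not given: they have to be found in the camera images.
- plate: Aluminium carrier plate, 0.25 kg: body 120 x 60 x 10 mm (x -60..60, y +-30, z 0..10) with a thinner tongue at its +x end. Origin: centre of the body's underside; x points to the tongue, z up. It starts flat on the clamp's board, held by the clamp, tongue half sticking out over the board's edge. It must be put down and regrasped between clamp and bed (see clamp_fence, bed).
- plate_tongue (a point): Middle of the tongue's tip, at (75, 0, 3) mm in the plate's frame. The tongue continues the underside: x 60..75, 44 mm wide, 6 mm thick (z 0..6).
- plate_pocket (a point): Middle of the floor of the square pocket in the plate's top (26 x 26 mm, 7 mm deep), at (-18, 0, 3) mm in the plate's frame. In the bed, hold the plate across its 60 mm width at this end, at about x = -40 mm. To regrasp, the surface between clamp and bed (around x 0.55, y 0.03 m in the base frame, partly thin paper, level with the cabinet top) is free and flat.
- clamp: Toggle clamp on a fixed wooden board 170 x 100 x 18 mm, near left on the cabinet top (not the one farther off). Origin: centre of the board's underside; x points from pad to handle, z up. Closed: arm bar at z 44..52, x -54..50 mm; its pad (radius 9.5, at x -46, down to z 21.5) stands in the plate's pocket. The plate's origin is then at (-64, 0, 18) mm, tongue toward -x.
- clamp_fence (a point): Middle of the rear end of the board's locating fence, at (-4, 0, 18) mm in the clamp's frame. Two low walls at y = +-32.5..40.5, x -59..-4, up to z 32 mm, 2.5 mm off the plate's long sides: they close off the plate's pocket half (plate x < -5), so there only its tongue half can be gripped across the width, at plate x about 35 to 45 mm. The plate lifts straight out.
- clamp_hinge (a point): Hinge of the clamp arm, at (48, 0, 48) mm in the clamp's frame; axis along the clamp's y.
- clamp_handle (a point): Upper part of the handle (red grip, 20 mm wide), 83 mm from the hinge. Closed, it is at (63, 0, 130) mm in the clamp's frame; the handle stands upright, top at z 162, its face toward the pad at about x 44..52 mm. Push that face toward the clamp's +x, over and down in an arc about the hinge, to lift the arm.
- clamp_arm (a joint): Angle of the clamp arm: 0 closed, 1.36 rad fully open (bar nearly upright, handle nearly level along the clamp's +x). About 0.15 Nm of friction; stays where it is left.
- bed: Press bed, fixed grey steel fixture, far right on the cabinet top. Origin: centre of its underside; x points to the lip end, z up. Floor at z 14 mm. Cheeks beside the tongue half: x 5..86, inner faces y = +-33, top z 25 (no room for fingers there). At x < 5 there are none and the foot is 44 mm wide. Seated, the plate has the bed's axes and its origin at x -3..2.5, y 0, z 14 mm.
- bed_lip (a point): Middle of the lip's lower edge, at (65, 0, 22.5) mm in the bed's frame. The lip is 5 mm thick and covers the tongue slot: floor z 14, end wall at x 77.5. Put the tongue's tip 5 to 8 mm under it with the plate's other end raised 10 to 25 degrees, then lower that end.
- bed_stop (a point): Top edge of the rear stop on the side of the plate, at (-63, 0, 21) mm in the bed's frame: a ridge 7 mm above the floor and 8 mm long (x -63..-71), 44 mm wide. The seated plate's rear face stands just inside it (5.5 mm play in all), so the plate cannot be slid in flat.
- brass_weight: Bystander: brass knob weight, 48 x 48 x 62 mm, origin under its centre.
- glue_pot: Bystander: open white glue pot, 83 x 83 x 82 mm, origin under its centre.
- thread_spool: Bystander: upright thread spool, 44 x 44 x 56 mm, origin under its centre.

How it is judged:
By the outcome, as a careful person would: the job done as asked, in the order asked, and still so for the second after the job is handed in, with the robot touching nothing.
It also fails if it takes over 58 s, if anything falls off the work surface, if the arm or the gripper's body presses on something with over 40 N, if the wrist force passes 120 N, or if a joint passes its speed limit or range.

### The arm

A 6-joint arm with a two-finger parallel gripper is mounted at the origin on a cart in front of the work surface, level with it; the furniture and walls round the work are solid. World frame = base frame: x ahead of the robot, y to its left, z up, the work surface at z = 0. Lengths are in m, angles in degrees, forces in N, time in s.
With the tool pointing down it reaches from about 0.4 to 0.825 m from the base axis. Payload 7 kg.
Tool frame: the origin (TCP) lies between the finger pads; the fingertips stand 19 mm ahead of it and the grasp point (between the pads) is the TCP; x points along the fingers, y is the direction in which the jaws open and shut, and the axes are right-handed (so a half turn about x gives the same grasp; the last joint's range is limited). The gripper opens to 88 mm and grips with 3 to 60 N. Pads are 19 mm wide; open, the fingers measure 130 mm over their backs; the gripper's body (78 mm by 193 mm) begins 47 mm behind the grasp point.
Start: joints at [-52.076, 20.546, 0.682, 0, -70.136, -16.507], TCP at [0.246, -0.628, 0.246] pointing down, gripper open.
Joint ranges: [-176.03, 176.03], [-82.01, 121.73], [-58.28, 71.71], [-173.87, 95.51], [-174.79, -0.11], [-173.66, 173.66]. Speed limits (degrees/s): [136.94, 136.94, 172.46, 180, 180, 180].

### API

Orientations are given as [roll, pitch, yaw] about the fixed x, y, z axes, in that order (R = Rz(yaw) Ry(pitch) Rx(roll)).
In Python, from plant import * gives the robot as it stands.
- The arm moves only by the tool step_arm, never from a script. Its argument "steps" is a list of rows, each a list of 2 entries, a list of its own where there are three numbers: the shift along the tool's x, y, z in units of 0.02 m (1.0 is 0.02 m), then the turn about the tool's x in units of 6 degrees (1.0 is 6 degrees). A call has 1 to 20 rows; each row shifts and turns the commanded pose from where the row before left it, along the tool's axes as they then stand; what a row does not reach is not made up. A row lasts 1/12 s, in which the tool goes at most 41.7 mm and 7.16 degrees, less where a joint would pass 70% of its speed; a pose out of reach is approached as far as the arm can. A call with a number of a shift or a turn outside -1 to 1 is refused whole. A call with a gripper value outside its range is refused whole. "fingers" is the closure, from 0 (fully open) to 1 (shut), set as the call begins (left out, the last holds). The fingers move at their own pace and stop on an object; "grip_force" is the grip in N (left out, the last holds). Time passes only in rows, so rows that do not move let the fingers close. It gives the time, the measured TCP pose, the force and the opening at its end, in the units of the state.
- get_state(): the state, without advancing time (a new reading comes with each control period).
- capture(name): name is "scene" or "top" or "wrist"; returns the picture (420x560x3 uint8, blue, green, red); there is no depth.
- camera_model(name): a dict with "intrinsics" (3x3 intrinsics, pixels), "dist_coeffs" ([k1, k2, p1, p2, k3] as OpenCV has them; the pictures are not rectified), "rvec" (rotation vector, rad) and "tvec" (3), from world to camera coordinates, as OpenCV has them. Camera axes: x right, y down, z forward; pixel columns grow to the right and rows downward; lengths in m; the calibration is good to about 2 mm. A picture is of the moment at which its call begins: read the wrist's pose just before it. camera_model takes no time and is no camera call; for the wrist camera it gives the pose at the moment of the call.
- close_job(): hands the job in, once; it reports no verdict.
The state is a dict: "time_s": time; "joints": joint angles; "qd": joint speeds; "joint_torque": joint torques, N m; "tcp_pos": TCP position; "eef_rot": TCP orientation; "contact_force": force on the tool from outside, world axes, zero at the start; "moment": the same for the moment, N m; "gripper_width": finger opening in m.
Only numpy, scipy, OpenCV 4.12 (cv2) and the standard library are available. Lean on these libraries where they do the work, as an engineer would, in place of code of your own. Each camera call takes 0.05 s, during which the arm holds its last target.

## Working session

There is one attempt and no reset: what is moved stays moved. The work goes in short steps, Python scripts to look and compute and a tool call to move; the robot and the scene stay as the last step left them, time stands still between calls to the robot, and variables do not carry over. Pictures are saved under pics/ and viewed, and the job is handed in when it is done.

Besides the shell and the picture viewer there is one more tool, called after "Emit:" as a command line: name --argument value ..., lists and objects as JSON in quotes. step_arm: Moves the arm, as the interface text tells. Its arguments: {"type":"object","properties":{"steps":{"type":"array","items":{"type":"array"}},"fingers":{"type":"number"},"grip_force":{"type":"number"}},"required":["steps"]}

```bash
ls; mkdir -p pics; python3 - <<'E'
from plant import *
import cv2
print(get_state())
for n in ["scene","top","wrist"]:
    cv2.imwrite(f"pics/{n}0.png",capture(n))
    m=camera_model(n); print(n,m)
E
```

```text
pics
{'time_s': 0.0, 'joints': array([-5.20758009e+01,  2.05920156e+01,  6.33462370e-01, -1.99124504e-02,
       -7.01348416e+01, -1.65075645e+01]), 'qd': array([ 0.0758791 , -0.04933534, -0.06263263,  0.01687319, -0.01211962,
        0.03189065]), 'joint_torque': array([-7.79694947e-04, -5.82713628e+01,  2.93061000e+01,  6.99689358e+00,
        6.90556102e-03, -1.58776083e-04]), 'tcp_pos': array([ 0.24629284, -0.62797414,  0.24461439]), 'eef_rot': array([ 95.17561346,  89.90474716, 116.58546639]), 'contact_force': array([-0.19375964,  0.02051701, -0.18146038]), 'moment': array([ 0.0232807 , -0.00777987, -0.03366213]), 'gripper_width': 0.08774871581572455}
scene {'intrinsics': array([[525.80105731,   0.        , 280.61160312],
       [  0.        , 525.80105731, 205.62158258],
       [  0.        ,   0.        ,   1.        ]]), 'dist_coeffs': array([0.05896035, 0.        , 0.        , 0.        , 0.        ]), 'rvec': array([ 0.56560556, -2.52424644,  1.38219346]), 'tvec': array([0.48213285, 0.17224755, 1.27074206])}
top {'intrinsics': array([[435.34907845,   0.        , 284.58814645],
       [  0.        , 435.34907845, 210.4078947 ],
       [  0.        ,   0.        ,   1.        ]]), 'dist_coeffs': array([-0.13143558,  0.        ,  0.        ,  0.        ,  0.        ]), 'rvec': array([ 2.1998033 , -2.14763094,  0.04196923]), 'tvec': array([0.04436675, 0.53071617, 1.06054352])}
wrist {'intrinsics': array([[334.88127516,   0.        , 274.18944452],
       [  0.        , 334.88127516, 217.0689068 ],
       [  0.        ,   0.        ,   1.        ]]), 'dist_coeffs': array([-0.08002238,  0.        ,  0.        ,  0.        ,  0.        ]), 'rvec': array([-1.66740802, -2.44156819, -0.36169854]), 'tvec': array([ 0.67468207, -0.03722927,  0.39074102])}
```

View pics/scene0.png

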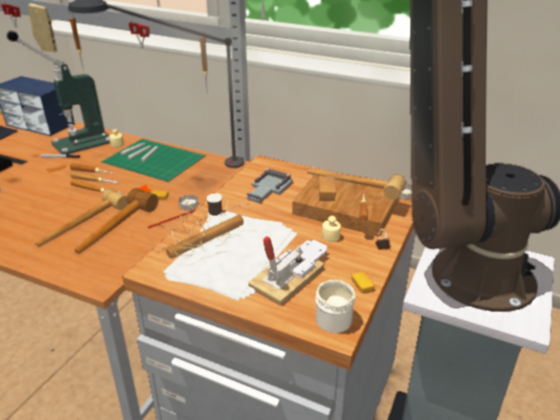

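View pics/top0.png

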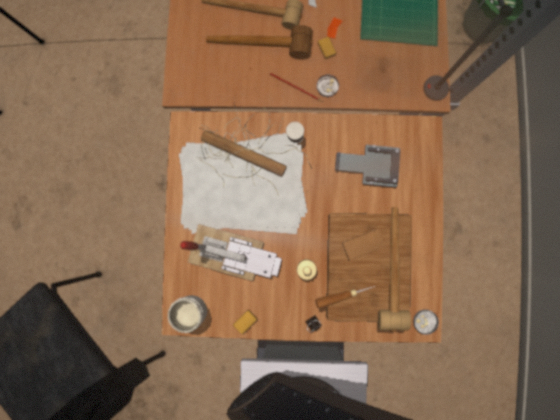

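View pics/wrist0.png

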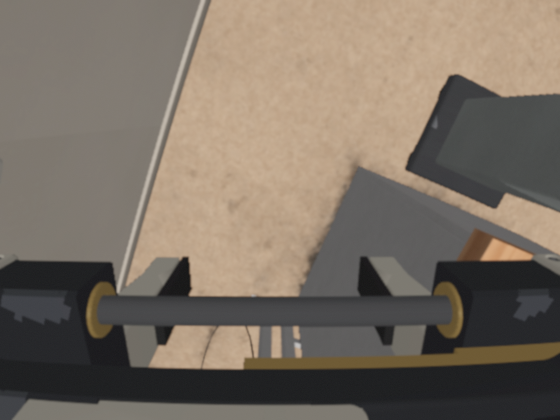

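The scene view shows the clamp with the plate at about (290,265) and the bed at (270,185). In the top view the clamp is at about (235,255) with its handle pointing left, and the bed is at (370,165) with its lip to the right. I'll take rough positions from the top view next.

```bash
cat > h.py <<'E'
import numpy as np, cv2
from scipy.spatial.transform import Rotation as Ro
def ray(m,px):
    px=np.array(px,float).reshape(-1,1,2)
    u=cv2.undistortPoints(px,m["intrinsics"],m["dist_coeffs"]).reshape(-1,2)
    R=cv2.Rodrigues(np.array(m["rvec"]))[0]; t=np.array(m["tvec"])
    d=np.c_[u,np.ones(len(u))]@R; c=-R.T@t
    return c,d
def onz(m,px,z):
    c,d=ray(m,px); s=(np.array(z)-c[2])/d[:,2]
    return c+d*s[:,None]
def proj(m,P):
    return cv2.projectPoints(np.array(P,float).reshape(-1,1,3),np.array(m["rvec"]),np.array(m["tvec"]),m["intrinsics"],m["dist_coeffs"])[0].reshape(-1,2)
def toolR(s): return Ro.from_euler('xyz',s["eef_rot"],degrees=True).as_matrix()
E
python3 - <<'E'
from plant import *; from h import *
m=camera_model("top")
print("cam",ray(m,[[280,210]])[0])
pts={"clampboard":([205,252],.018),"bed":([370,165],.014),"tongue":([278,265],.021),"handle_top":([187,245],.162),"weight":([307,271],.05),"pot":([187,314],.08),"spool":([295,131],.056),"free":([300,190],0)}
for k,(p,z) in pts.items(): print(k,onz(m,[p],[z]).round(3))
im=cv2.imread("pics/top0.png")
cv2.imwrite("pics/topc.png",cv2.resize(im[110:350,160:440],None,fx=2.8,fy=2.5,interpolation=cv2.INTER_CUBIC))
s=get_state(); print(toolR(s).round(3))
w=camera_model("wrist"); print("wristcam rel tool",toolR(s).T@(ray(w,[[0,0]])[0]-s["tcp_pos"]), "fwd in tool",toolR(s).T@cv2.Rodrigues(w["rvec"])[0].T)
E
```

```text
cam [0.45800294 0.02597174 1.09450418]
clampboard [[0.421 0.253 0.018]]
bed [[ 0.649 -0.154  0.014]]
tongue [[0.395 0.07  0.021]]
handle_top [[0.44  0.262 0.162]]
weight [[ 0.384 -0.001  0.05 ]]
pot [[0.276 0.278 0.08 ]]
spool [[0.721 0.036 0.056]]
free [[0.583 0.02  0.   ]]
[[-0.001 -0.365  0.931]
 [ 0.001  0.931  0.365]
 [-1.     0.001 -0.   ]]
wristcam rel tool [-0.13861159 -0.00057245 -0.07782324] fwd in tool [[-8.14102319e-04 -2.88675330e-01  9.57426703e-01]
 [ 9.99999213e-01 -1.14920413e-03  5.03803365e-04]
 [ 9.54843123e-04  9.57426359e-01  2.88676039e-01]]
```

View pics/topc.png

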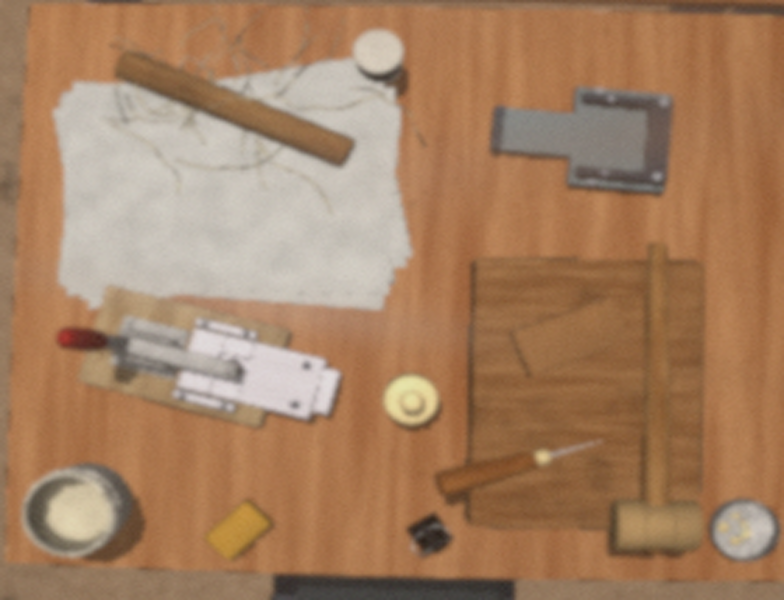

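```bash
python3 - <<'E'
from plant import *; from h import *
m=camera_model("top")
def c(p): return [[x/2.8+160-.3,y/2.5+110-.3] for x,y in p]
B=onz(m,c([(107,290),(290,330),(263,427),(82,380)]),[.018]*4); print("board",B.round(3),B.mean(0).round(3))
d=(B[0]+B[3]-B[1]-B[2]); print("clamp x ang",np.degrees(np.arctan2(d[1],d[0])),np.linalg.norm(d)/2,np.linalg.norm(B[0]-B[3]))
b=onz(m,c([(574,88),(671,96),(662,192),(570,186)]),[.025]*4);print("cheeks",b.round(3))
f=onz(m,c([(494,106),(491,152)]),[.021]*2);print("stop",f.round(3))
d=(b[1]+b[2]-b[0]-b[3]);print("bed ang",np.degrees(np.arctan2(d[1],d[0])),np.linalg.norm(d)/2)
s=get_state();R=toolR(s)
for t in ([.63,-.11,.25],): print((R.T@(np.array(t)-s["tcp_pos"]))/.02)
E
```

```text
board [[0.486 0.273 0.018]
 [0.451 0.108 0.018]
 [0.354 0.129 0.018]
 [0.396 0.292 0.018]] [0.422 0.201 0.018]
clamp x ang 76.8417243780501 0.16857470569743643 0.0925172842585211
cheeks [[ 0.697 -0.139  0.025]
 [ 0.692 -0.226  0.025]
 [ 0.595 -0.218  0.025]
 [ 0.599 -0.136  0.025]]
stop [[ 0.678 -0.068  0.021]
 [ 0.632 -0.066  0.021]]
bed ang -93.25902938590592 0.08469573119361123
[-0.23942883 17.11308463 27.31526376]
```

Emit:
step_arm --steps '[[[0,0.61,0.97],0],[[0,0.61,0.97],0],[[0,0.61,0.97],0],[[0,0.61,0.97],0],[[0,0.61,0.97],0],[[0,0.61,0.97],0],[[0,0.61,0.97],0],[[0,0.61,0.97],0],[[0,0.61,0.97],0],[[0,0.61,0.97],0],[[0,0.61,0.97],0],[[0,0.61,0.97],0],[[0,0.61,0.97],0],[[0,0.61,0.97],0],[[0,0.61,0.97],0],[[0,0.61,0.97],0],[[0,0.61,0.97],0],[[0,0.61,0.97],0],[[0,0.61,0.97],0],[[0,0.61,0.97],0]]'

```text
time_s: 1.82
tcp_pos: [0.519, -0.2585, 0.2454]
eef_rot: [128.5, 90.0, 149.9]
contact_force: [0.7, -1.9, -1.0]
gripper_width: 0.0879
```

Emit:
step_arm --steps '[[[0,0.61,0.97],0],[[0,0.61,0.97],0],[[0,0.61,0.97],0],[[0,0.61,0.97],0],[[0,0.61,0.97],0],[[0,0.61,0.97],0],[[0,0.61,0.97],0],[[0,0.61,0.97],0],[[0,0,0],-1],[[0,0,0],-1],[[0,0,0],-1],[[0,0,0],-1],[[0,0,0],-1],[[0,0,0],-1],[[0,0,0],-1],[[0,0,0],-1],[[0,0,0],-1],[[0,0,0],-1],[[0,0,0],-0.9],[[0,0,0],0]]'

```text
time_s: 3.48
tcp_pos: [0.6272, -0.112, 0.2453]
eef_rot: [89.7, 90.0, 176.8]
contact_force: [0.4, 0.1, 0.7]
gripper_width: 0.0878
```

```bash
python3 - <<'E'
from plant import *; from h import *
import pickle
s=get_state();m=camera_model("wrist");im=capture("wrist");pickle.dump((s,m),open("bed1.pkl","wb"))
cv2.imwrite("pics/bed1.png",im); print(s["time_s"],s["tcp_pos"],s["joints"],toolR(s).round(3))
E
```

```text
3.4833 [ 0.62724999 -0.11198239  0.24526234] [ 7.39310049e+00  1.70487323e+01 -4.41546423e+00 -6.24444671e-03
 -6.85667810e+01 -1.03302619e+01] [[-0.001 -0.999  0.051]
 [ 0.     0.051  0.999]
 [-1.     0.001  0.   ]]
```

View pics/bed1.png

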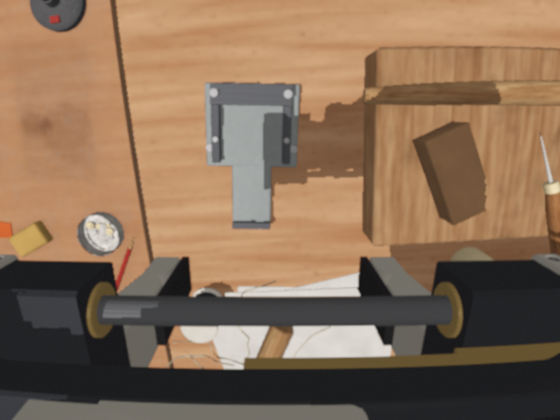

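```bash
python3 - <<'E'
import cv2
im=cv2.imread("pics/bed1.png")[75:240,195:310]
cv2.imwrite("pics/bed1z.png",cv2.resize(im,None,fx=3.6,fy=3.6,interpolation=cv2.INTER_CUBIC))
E
```

```text
(no output)
```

View pics/bed1z.png

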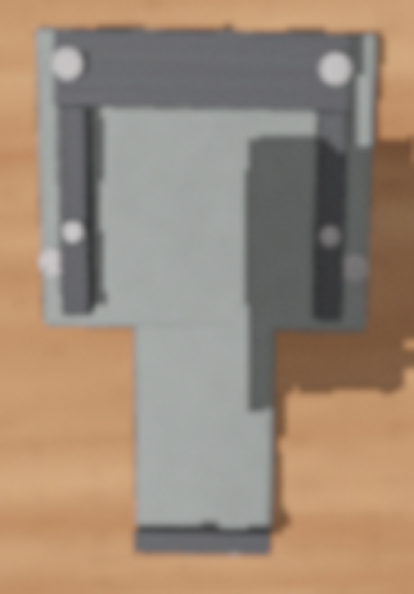

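The zoom shows the bed squarely. The lip front edge is at y≈105 zoom, the cheek inner edges at x≈92 and 317, and the stop's top edge at y≈533 to 552.

```bash
python3 - <<'E'
from h import *
import pickle
s,m=pickle.load(open("bed1.pkl","rb"))
Z=lambda p:[[195+x/3.6-.36,75+y/3.6-.36] for x,y in p]
pts=dict(stopL=((136,533),.021),stopR=((270,532),.021),stopLo=((136,552),.021),stopRo=((271,551),.021),lipL=((100,104),.0275),lipR=((316,107),.0275),chLi=((92,200),.025),chRi=((317,200),.025),chLe=((78,313),.025),chRe=((327,319),.025),backL=((40,30),.0275),backR=((378,33),.0275),footL=((137,400),.014),footR=((273,440),.014))
P={k:onz(m,Z([p]),[z])[0] for k,(p,z) in pts.items()}
for k,v in P.items(): print(k,(v*1000).round(1))
a=(P['lipL']+P['lipR'])/2-(P['stopL']+P['stopR'])/2; print("lip-stop len (128)",np.linalg.norm(a[:2])*1000)
for n1,n2 in(('lipL','lipR'),('stopLo','stopRo'),('stopL','stopR')):
  d=P[n2]-P[n1];print(n1,'perp ang',np.degrees(np.arctan2(d[1],d[0]))+90-180-0, np.linalg.norm(d))
d=(P['chLi']+P['chRi'])/2-(P['stopL']+P['stopR']+P['stopLo']+P['stopRo'])/4;print('axis ang',np.degrees(np.arctan2(d[1],d[0])),np.linalg.norm((P['chLi']-P['chRi'])))
E
```

```text
stopL [677.2 -76.7  21. ]
stopR [634.8 -74.8  21. ]
stopLo [677.8 -70.4  21. ]
stopRo [634.9 -68.5  21. ]
lipL [ 675.6 -206.3   27.5]
lipR [ 614.6 -202.1   27.5]
chLi [ 680.7 -179.8   25. ]
chRi [ 615.5 -176.2   25. ]
chLe [ 687.9 -147.3   25. ]
chRe [ 614.1 -141.6   25. ]
backL [ 690.6 -227.3   27.5]
backR [ 596.4 -221.2   27.5]
footL [ 674.1 -118.    14. ]
footR [ 632.4 -102.9   14. ]
lip-stop len (128) 128.8805539072695
lipL perp ang 86.03571471611406 0.06112458654179036
stopLo perp ang 87.46029075073011 0.04293132800379947
stopL perp ang 87.45151335570677 0.04240682823867723
axis ang -94.39398656730569 0.06531631482700208
```

Emit:
step_arm --steps '[[[0,0.69,0.94],0],[[0,0.69,0.94],0],[[0,0.69,0.94],0],[[0,0.69,0.94],0],[[0,0.69,0.94],0],[[0,0.69,0.94],0],[[0,0.69,0.94],0],[[0,0.69,0.94],0],[[0,0.69,0.94],0],[[0,0.69,0.94],0],[[0,0.69,0.94],0],[[0,0.69,0.94],0],[[0,0.69,0.94],0],[[0,0.69,0.94],0],[[0,0.69,0.94],0],[[0,0.69,0.94],0],[[0,0,0],0.84],[[0,0,0],0.84],[[0,0,0],0],[[0,0,0],0]]' --fingers 1

```text
time_s: 5.2
tcp_pos: [0.4235, 0.2006, 0.2456]
eef_rot: [78.9, 90.0, 155.7]
contact_force: [-0.1, 0.3, -0.3]
gripper_width: 0.0001
```

```bash
python3 - <<'E'
from plant import *; from h import *
import pickle
s=get_state();m=camera_model("wrist");im=capture("wrist");pickle.dump((s,m),open("cl1.pkl","wb"))
cv2.imwrite("pics/cl1.png",im); print(s["time_s"],s["tcp_pos"],s["joints"],toolR(s).round(3),s["gripper_width"])
cv2.imwrite("pics/cl1z.png",cv2.resize(im[0:260,180:420],None,fx=3,fy=2.3*1.0,interpolation=cv2.INTER_CUBIC))
E
```

```text
5.2 [0.42352597 0.20059787 0.24556501] [ 4.95012736e+01  6.99820732e-01 -2.42748668e+01 -2.94319982e-03
 -6.50260852e+01 -6.27296076e+01] [[-0.    -0.973  0.229]
 [ 0.     0.229  0.973]
 [-1.     0.     0.   ]] 0.0001436044461947775
```

View pics/cl1.png

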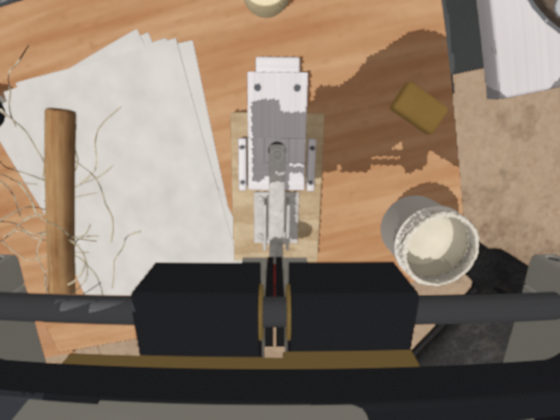

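View pics/cl1z.png

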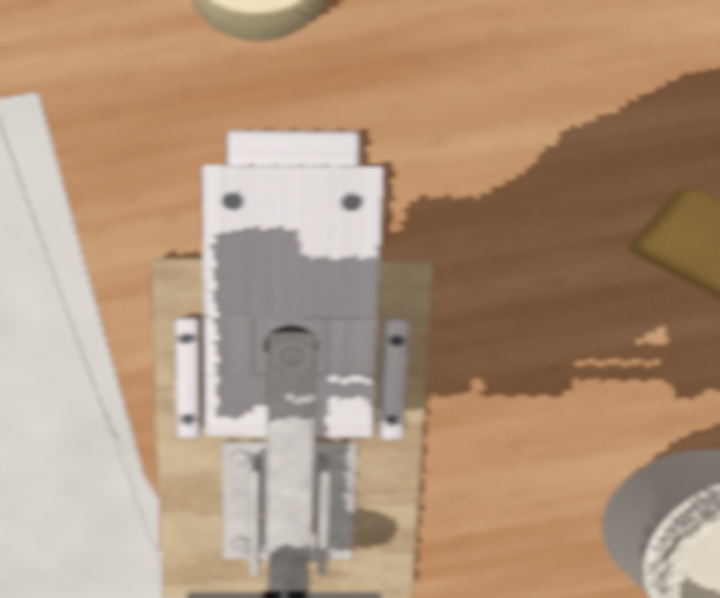

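```bash
python3 - <<'E'
from h import *
import pickle
s,m=pickle.load(open("cl1.pkl","rb"))
Z=lambda p:[[180+x/3-.3,y/2.3-.3] for x,y in p]
pts=dict(fL=((203,166),.028),fR=((384,166),.028),rL=((205,437),.028),rR=((373,437),.028),tL=((228,131),.024),tR=((360,131),.024),bL=((152,262),.018),bR=((433,262),.018))
P={k:onz(m,Z([p]),[z])[0] for k,(p,z) in pts.items()}
for k,v in P.items(): print(k,(v*1000).round(1))
f=(P['fL']+P['fR'])/2;r=(P['rL']+P['rR'])/2;d=r-f
print('len',np.linalg.norm(d),'wid',np.linalg.norm(P['fL']-P['fR']),np.linalg.norm(P['rL']-P['rR']),'ang',np.degrees(np.arctan2(d[1],d[0])))
d2=P['fL']-P['fR'];print('perp',np.degrees(np.arctan2(d2[1],d2[0]))-90)
d2=P['bL']-P['bR'];print('board perp',np.degrees(np.arctan2(d2[1],d2[0]))-90)
print('plate origin',(f+r)/2); u=np.array([np.cos(np.radians(77)),np.sin(np.radians(77)),0])
o=(f+r)/2+.064*u;print('clamp o',o, 'from board', (P['bL']+P['bR'])/2+.085*u)
E
```

```text
fL [422.1  75.7  28. ]
fR [363.6  89.4  28. ]
rL [451.3 192.2  28. ]
rR [392.2 206.2  28. ]
tL [410.6  63.   24. ]
tR [367.9  73.1  24. ]
bL [450.3 110.4  18. ]
bR [354.2 133.1  18. ]
len 0.12015132782176502 wid 0.060135784896680575 0.06078881719052441 ang 76.07714293600009
perp -103.24593249401347
board perp -103.26146495804325
plate origin [0.40729588 0.14086026 0.028     ]
clamp o [0.42169275 0.20321994 0.028     ] from board [0.42137361 0.20456496 0.018     ]
```

Emit:
step_arm --steps '[[[0.97,0.02,0.27],0],[[0.97,0.02,0.27],0],[[0.97,0.02,0.27],0],[[0.97,0.02,0.27],0],[[0.97,0.02,0.27],0],[[0,0,0.4],0],[[0,0,0.4],0],[[0.03,0,0.35],0],[[0.06,0,0.35],0],[[0.09,0,0.35],0],[[0.1,0,0.35],0],[[0.15,0,0.32],0],[[0.18,0,0.3],0],[[0.2,0,0.3],0],[[0.22,0,0.3],0],[[0,0,0],0]]'

```text
time_s: 6.58
tcp_pos: [0.4436, 0.295, 0.127]
eef_rot: [117.9, 90.0, -165.4]
contact_force: [0.7, 0.2, 0.0]
gripper_width: -0.0001
```

```bash
python3 - <<'E'
from plant import *; from h import *
s=get_state(); print(s["tcp_pos"],s["contact_force"])
im=capture("scene");cv2.imwrite("pics/s1.png",cv2.resize(im[170:340,200:420],None,fx=3,fy=3))
E
```

```text
[0.4436365  0.29500655 0.12697807] [0.65156248 0.1878326  0.02823424]
```

View pics/s1.png

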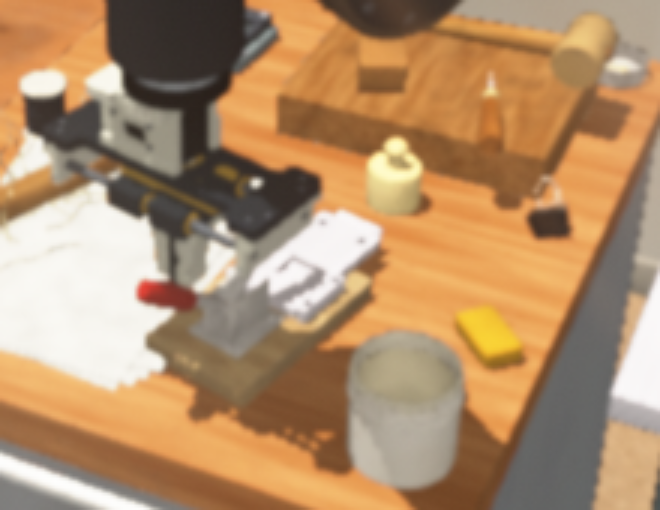

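The handle (red, ~(165,293)) has tipped well over and the bar is rising clear of the plate, with near-zero force. I'll carry on with the arc.

Emit:
step_arm --steps '[[[0.24,0,0.24],0],[[0.25,0,0.22],0],[[0.27,0,0.2],0],[[0.28,0,0.18],0],[[0.3,0,0.15],0],[[0.3,0,0.12],0],[[0.32,0,0.1],0],[[0.2,0,0.04],0],[[0,0,0],0]]'

```text
time_s: 7.38
tcp_pos: [0.4492, 0.3184, 0.0837]
eef_rot: [147.4, 90.0, -135.9]
contact_force: [-0.3, -0.5, 0.8]
gripper_width: 0.0005
```

```bash
python3 - <<'E'
from plant import *; from h import *
s=get_state(); print(s["tcp_pos"],s["contact_force"])
im=capture("scene");cv2.imwrite("pics/s2.png",cv2.resize(im[170:340,200:420],None,fx=3,fy=3))
E
```

```text
[0.44923119 0.31836701 0.08367366] [-0.28654608 -0.46622227  0.80295986]
```

View pics/s2.png

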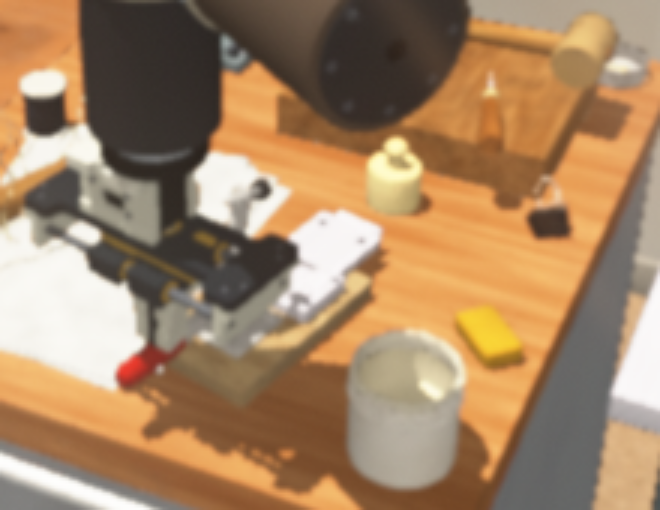

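The bar is now upright, with its pad at about (260,188), and the handle is close to level. I'll press a few mm further to reach the stop.

Emit:
step_arm --steps '[[[0.1,0,0],0],[[0.1,0,0],0],[[0,0,0],0]]'

```text
time_s: 7.68
tcp_pos: [0.4495, 0.3185, 0.0808]
eef_rot: [-22.1, 89.9, 54.7]
contact_force: [0.2, 0.6, 0.2]
gripper_width: 0.0003
```

Emit:
step_arm --steps '[[[0.1,0,0],0],[[0.1,0,0],0],[[0,0,0],0]]'

```text
time_s: 7.93
tcp_pos: [0.4498, 0.3188, 0.0784]
eef_rot: [-38.5, 89.9, 38.2]
contact_force: [-4.2, -0.9, 15.3]
gripper_width: 0.0004
```

Emit:
step_arm --steps '[[[-0.9,0,0],0],[[-0.9,0,0],0],[[-0.9,0,0],0],[[-0.9,0,0],0],[[-0.9,0,0],0],[[-0.9,0,0],0],[[-0.9,0,0],0],[[0,0,-0.93],0],[[0,0,-0.93],0],[[0,0,-0.93],0],[[0,0,-0.93],0],[[0,0,-0.93],0],[[0,0,-0.93],0],[[0,0,-0.93],0],[[0,0,-0.93],0],[[0,0,-0.93],0],[[0,0,-0.93],0],[[0,0,-0.93],0],[[0,0,-0.93],0],[[0,0,0],0]]'

```text
time_s: 9.6
tcp_pos: [0.3966, 0.0978, 0.2027]
eef_rot: [115.5, 90.0, -167.9]
contact_force: [0.6, -0.3, -1.3]
gripper_width: 0.0002
```

Emit:
step_arm --steps '[[[0.5,0,0],0],[[0.8,0,0],0],[[0.8,0,0],0],[[0.8,0,0],0],[[0.8,0,0],0],[[0.8,0,0],0],[[0,0,0],0],[[0,0,0],0]]' --fingers 0

```text
time_s: 10.27
tcp_pos: [0.3978, 0.1003, 0.1126]
eef_rot: [149.5, 89.9, -133.7]
contact_force: [0.6, -0.9, 1.2]
gripper_width: 0.0485
```

```bash
python3 - <<'E'
from plant import *; from h import *
s=get_state(); R=toolR(s); print(s["time_s"],s["tcp_pos"],R.round(3),s["gripper_width"])
print("to go tool units",(R.T@(np.array([.3973,.1003,.024])-s["tcp_pos"])/.02).round(2))
im=capture("wrist");cv2.imwrite("pics/w2.png",im)
im=capture("scene");cv2.imwrite("pics/s3.png",cv2.resize(im[170:340,200:420],None,fx=3,fy=3))
E
```

```text
10.2667 [0.39782766 0.10029257 0.11256208] [[-0.001 -0.973  0.23 ]
 [-0.001  0.23   0.973]
 [-1.     0.001 -0.002]] 0.04850349095242792
to go tool units [4.43 0.02 0.  ]
```

View pics/w2.png

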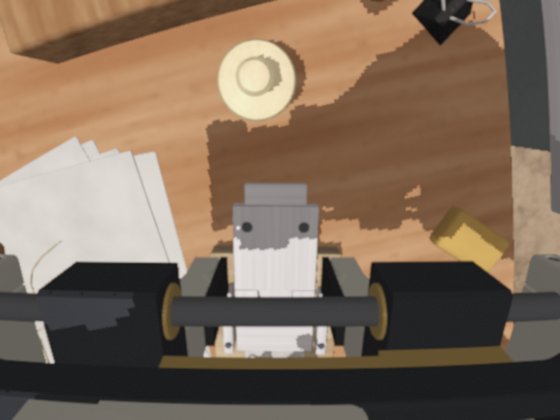

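View pics/s3.png

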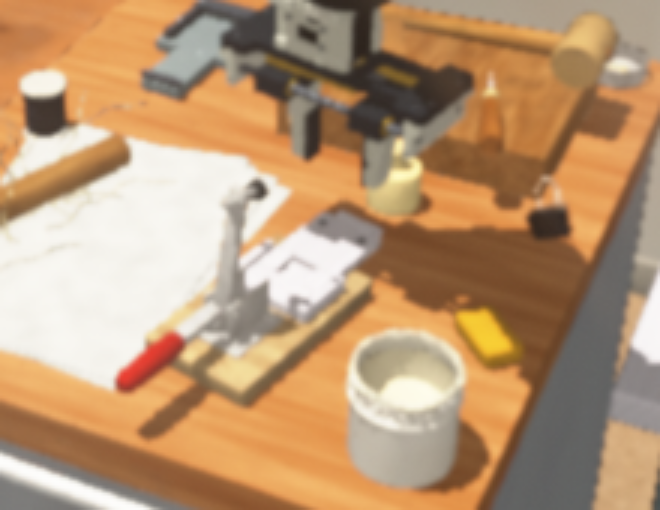

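The clamp is fully open: bar upright, red handle level at (150,360). The plate is centred between the fingers. I'll wait for them to finish opening, then descend and grip firmly.

Emit:
step_arm --steps '[[[0.4,0,0],0],[[0.3,0,0],0],[[0.3,0,0],0],[[0.3,0,0],0],[[0,0,0],0],[[0,0,0],0],[[0.4,0,0],0],[[0.5,0,0],0],[[0.5,0,0],0],[[0.5,0,0],0],[[0.5,0,0],0],[[0.4,0,0],0],[[0.3,0,0],0],[[0,0,0],0],[[0,0,0],0]]'

```text
time_s: 11.62
tcp_pos: [0.3981, 0.1009, 0.0246]
eef_rot: [149.3, 90.0, -133.9]
contact_force: [0.2, 0.3, 0.6]
gripper_width: 0.0875
```

Emit:
step_arm --steps '[[[0,0,0],0],[[0,0,0],0],[[0,0,0],0],[[0,0,0],0],[[0,0,0],0],[[0,0,0],0],[[0,0,0],0],[[0,0,0],0]]' --fingers 1 --grip_force 60

```text
time_s: 12.28
tcp_pos: [0.3981, 0.101, 0.0249]
eef_rot: [-35.6, 90.0, 41.1]
contact_force: [-1.1, 0.4, 3.1]
gripper_width: 0.0591
```

Emit:
step_arm --steps '[[[-0.15,0,0],0],[[-0.3,0,0],0],[[-0.4,0,0],0],[[-0.5,0,0],0],[[-0.5,0,0],0],[[-0.5,0,0],0],[[-0.5,0,0],0],[[-0.5,0,0],0],[[-0.5,0,0],0],[[0,0,0],0]]'

```text
time_s: 13.12
tcp_pos: [0.3989, 0.1015, 0.1039]
eef_rot: [-39.8, 89.8, 37.0]
contact_force: [0.8, 1.2, -3.0]
gripper_width: 0.059
```

```bash
python3 - <<'E'
from plant import *; from h import *
s=get_state(); R=toolR(s); print(s["time_s"],s["tcp_pos"],s["contact_force"],s["moment"],s["gripper_width"])
im=capture("wrist");cv2.imwrite("pics/w3.png",im)
im=capture("scene");cv2.imwrite("pics/s4.png",cv2.resize(im[170:340,200:420],None,fx=3,fy=3))
E
```

```text
13.1167 [0.39893443 0.10154868 0.10391349] [ 0.78750686  1.16150396 -2.96970645] [-0.05623602  0.002587   -0.02107724] 0.058972899109447516
```

View pics/w3.png

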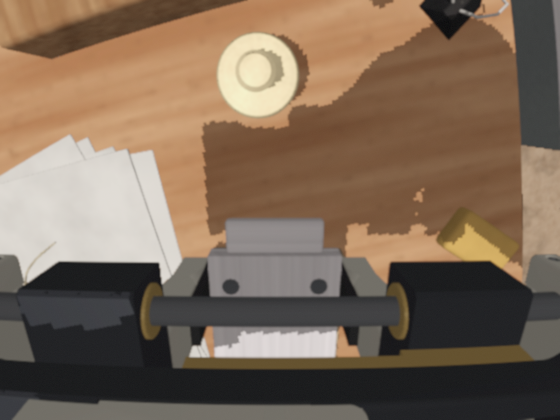

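View pics/s4.png

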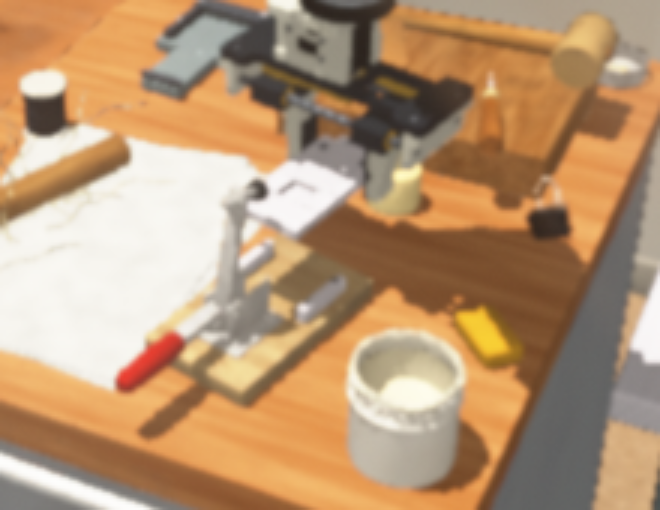

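```bash
python3 - <<'E'
from plant import *; from h import *
m=camera_model("top")
def c(p): return [[x/2.8+160-.3,y/2.5+110-.3] for x,y in p]
for n,z in((((470,260)),.025),((470,520),.025),((345,165),.01),((352,145),.01),((300,150),.01),((230,122),.01)): print(n,onz(m,c([n]),[z]).round(3))
s=get_state();R=toolR(s)
print((R.T@(np.array([.540,.0,.104])-s["tcp_pos"])/.02).round(2))
E
```

```text
(470, 260) [[ 0.523 -0.049  0.025]]
(470, 520) [[ 0.269 -0.054  0.025]]
(345, 165) [[0.617 0.064 0.01 ]]
(352, 145) [[0.638 0.058 0.01 ]]
(300, 150) [[0.632 0.105 0.01 ]]
(230, 122) [[0.659 0.169 0.01 ]]
[-0.09 -8.06 -3.29]
```

The plate is held level and clear of the fence. However, I gripped with the fingertips 12 mm below its underside, so it could not be set flat on the table that way. I'll lower it back, regrip higher with the tips just above the underside, and lift again.

Emit:
step_arm --steps '[[[0.5,0,0],0],[[0.5,0,0],0],[[0.5,0,0],0],[[0.5,0,0],0],[[0.4,0,0],0],[[0.4,0,0],0],[[0.35,0,0],0],[[0.3,0,0],0],[[0.2,0,0],0],[[0.1,0,0],0],[[0.1,0,0],0],[[0,0,0],0]]'

```text
time_s: 14.22
tcp_pos: [0.3981, 0.1009, 0.0249]
eef_rot: [169.7, 90.0, -113.6]
contact_force: [-3.4, -0.5, 3.1]
gripper_width: 0.0594
```

Emit:
step_arm --steps '[[[0,0,0],0],[[0,0,0],0],[[0,0,0],0],[[0,0,0],0],[[-0.33,0,0],0],[[-0.33,0,0],0],[[0,0,0],0],[[0,0,0],0]]' --fingers 0.18

```text
time_s: 14.88
tcp_pos: [0.3986, 0.1014, 0.0387]
eef_rot: [-35.7, 89.9, 41.1]
contact_force: [0.4, 0.1, -0.8]
gripper_width: 0.0715
```

Emit:
step_arm --steps '[[[0,0,0],0],[[0,0,0],0],[[0,0,0],0],[[0,0,0],0],[[0,0,0],0],[[0,0,0],0]]' --fingers 1

```text
time_s: 15.38
tcp_pos: [0.398, 0.1009, 0.0379]
eef_rot: [141.1, 90.0, -142.2]
contact_force: [-0.7, -0.5, 1.0]
gripper_width: 0.059
```

Emit:
step_arm --steps '[[[-0.1,0,0],0],[[-0.2,0,0],0],[[-0.3,0,0],0],[[-0.4,0,0],0],[[-0.4,0,0],0],[[-0.4,0,0],0],[[-0.4,0,0],0],[[-0.4,0,0],0],[[-0.4,0,0],0],[[-0.2,0,0],0],[[0,0,0],0]]'

```text
time_s: 16.3
tcp_pos: [0.3987, 0.1014, 0.1031]
eef_rot: [-37.5, 89.9, 39.2]
contact_force: [-0.0, 0.3, -2.9]
gripper_width: 0.0592
```

```bash
python3 - <<'E'
from plant import *; from h import *
s=get_state(); R=toolR(s); print(s["time_s"],s["tcp_pos"],s["contact_force"],s["moment"],s["gripper_width"])
print((R.T@(np.array([.527,.0,.104])-s["tcp_pos"])/.02).round(2))
im=capture("scene");cv2.imwrite("pics/s5.png",cv2.resize(im[170:340,200:420],None,fx=3,fy=3))
E
```

```text
16.3 [0.39866528 0.10142089 0.10310418] [-0.03320966  0.34534415 -2.94950666] [-0.09787102  0.11762323  0.01541341] 0.059247665762729135
[-0.04 -7.41 -3.46]
```

View pics/s5.png

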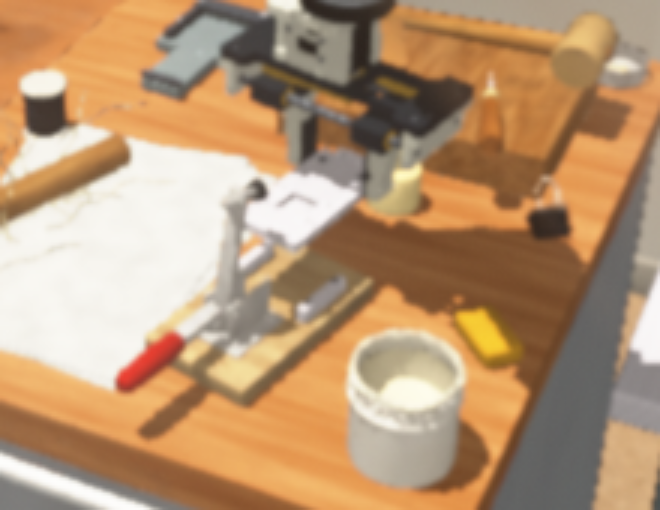

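The plate is held and clear of the fences, its rear edge at about (300,245). I'll carry it to the free area, turned to the bed's heading.

Emit:
step_arm --steps '[[[0,-0.4,-0.2],0],[[0,-0.8,-0.38],0],[[0,-0.9,-0.42],0],[[0,-0.9,-0.42],0],[[0,-0.9,-0.42],0],[[0,-0.9,-0.42],0],[[0,-0.9,-0.42],0],[[0,-0.9,-0.42],0],[[0,-0.8,-0.36],0],[[0,0,0],-0.5],[[0,0,0],-0.6],[[0,0,0],-0.5],[[0,0,0],0]]'

```text
time_s: 17.43
tcp_pos: [0.5261, -0.0011, 0.1009]
eef_rot: [112.7, 89.9, -160.9]
contact_force: [-0.2, 0.8, -3.7]
gripper_width: 0.0595
```

Emit:
step_arm --steps '[[[0.5,0,0],0],[[0.6,0,0],0],[[0.6,0,0],0],[[0.6,0,0],0],[[0.5,0,0],0],[[0.4,0,0],0],[[0.3,0,0],0],[[0.2,0,0],0],[[0.15,0,0],0],[[0,0,0],0]]'

```text
time_s: 18.27
tcp_pos: [0.5262, -0.0004, 0.0245]
eef_rot: [115.2, 90.0, -158.5]
contact_force: [-0.1, -0.0, -3.4]
gripper_width: 0.0593
```

```bash
python3 - <<'E'
from plant import *; from h import *
s=get_state(); R=toolR(s); print(s["time_s"],s["tcp_pos"],s["contact_force"],s["moment"],s["gripper_width"],R.round(3))
im=capture("scene");cv2.imwrite("pics/s6.png",cv2.resize(im[150:320,180:400],None,fx=3,fy=3))
E
```

```text
18.2667 [ 5.26180943e-01 -3.66978911e-04  2.45322820e-02] [-0.08061795 -0.03685798 -3.36462342] [-0.09843207  0.0886134  -0.03831409] 0.05931552263974055 [[-0.    -0.998  0.064]
 [-0.     0.064  0.998]
 [-1.     0.    -0.   ]]
```

View pics/s6.png

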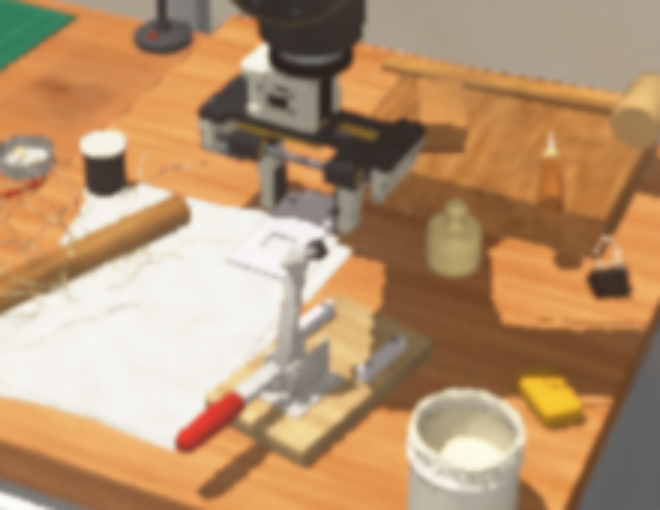

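Emit:
step_arm --steps '[[[0.07,0,0],0],[[0.07,0,0],0],[[0.06,0,0],0],[[0,0,0],0]]'

```text
time_s: 18.65
tcp_pos: [0.5263, -0.0003, 0.021]
eef_rot: [-47.3, 90.0, 39.0]
contact_force: [0.1, -0.4, -3.4]
gripper_width: 0.0593
```

Emit:
step_arm --steps '[[[0.04,0,0],0],[[0,0,0],0]]'

```text
time_s: 18.82
tcp_pos: [0.5264, -0.0003, 0.0202]
eef_rot: [-68.1, 90.0, 18.3]
contact_force: [0.3, 0.9, -2.2]
gripper_width: 0.059
```

Emit:
step_arm --steps '[[[0,0,0],0],[[0,0,0],0],[[0,0,0],0],[[0,0,0],0],[[0,0,0],0],[[-0.5,0,0],0],[[-0.8,0,0],0],[[-0.8,0,0],0],[[-0.8,0,0],0],[[-0.8,0,0],0],[[0,0,0.8],0],[[0,0,0.8],0],[[0,0,0.8],0],[[0,0,0.8],0],[[0,0,0.9],0],[[0,0,0],0],[[0,0,0],0]]' --fingers 0

```text
time_s: 20.23
tcp_pos: [0.5317, 0.0822, 0.0948]
eef_rot: [-61.6, 90.0, 24.8]
contact_force: [-0.4, -0.3, 0.4]
gripper_width: 0.0875
```

```bash
python3 - <<'E'
from plant import *; from h import *
import pickle
s=get_state();m=camera_model("wrist");im=capture("wrist");pickle.dump((s,m),open("pl1.pkl","wb"))
cv2.imwrite("pics/pl1.png",im); print(s["time_s"],s["tcp_pos"],s["gripper_width"])
E
```

```text
20.2333 [0.53165914 0.08222005 0.09484071] 0.08746893160698771
```

View pics/pl1.png

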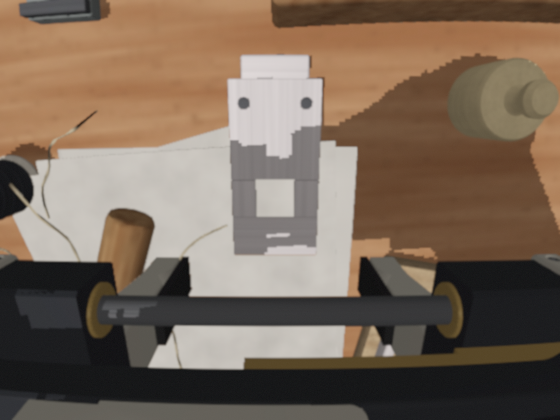

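```bash
python3 - <<'E'
from h import *
import pickle
s,m=pickle.load(open("pl1.pkl","rb")); R=toolR(s)
P=onz(m,[(228.5,79.5),(322,79.5),(233,255),(317,255),(243,56),(310,56),(155,225),(150,212)],[.01]*4+[.006]*2+[.015]*2);print((P*1000).round(1))
f=P[:2].mean(0);r=P[2:4].mean(0);d=f-r;print(np.linalg.norm(d),np.degrees(np.arctan2(d[1],d[0])),np.linalg.norm(P[0]-P[1]),np.linalg.norm(P[2]-P[3]))
o=(f+r)/2;u=d/np.linalg.norm(d);t=o-.040*u;t[2]=.0205;print('o',o,'target',t,'tool ang',np.degrees(np.arctan2(R[1,2],R[0,2])))
print((R.T@(t-s["tcp_pos"])/.02).round(2), 'stick in tool',(P[6:]-t)@R[:,1])
d2=P[1]-P[0];print(np.degrees(np.arctan2(d2[1],d2[0])))
E
```

```text
[[554.5 -20.7  10. ]
 [495.9 -17.   10. ]
 [563.1  98.   10. ]
 [502.5 101.8  10. ]
 [544.6 -34.7   6. ]
 [502.4 -32.    6. ]
 [614.4  70.3  15. ]
 [616.3  60.7  15. ]]
0.11902909728962177 -93.66835031985303 0.05878324704536191 0.060772863310148216
o [0.52901479 0.0405115  0.01      ] target [0.53157403 0.08042955 0.0205    ] tool ang 86.42371083529093
[ 3.72  0.   -0.09] stick in tool [-0.08327729 -0.08579575]
176.3796481375416
```

Emit:
step_arm --steps '[[[0.5,0,0],0],[[0.6,0,-0.05],0],[[0.6,0,-0.04],0],[[0.6,0,0],0],[[0.5,0,0],0],[[0.4,0,0],0],[[0.3,0,0],0],[[0.2,0,0],0],[[0,0,0],0],[[0,0,0],0]]'

```text
time_s: 21.12
tcp_pos: [0.5316, 0.0797, 0.0202]
eef_rot: [-75.4, 90.0, 11.0]
contact_force: [-0.0, -0.5, -0.0]
gripper_width: 0.0877
```

Emit:
step_arm --steps '[[[0,0,0],0],[[0,0,0],0],[[0,0,0],0],[[0,0,0],0],[[0,0,0],0],[[0,0,0],0],[[0,0,0],0],[[0,0,0],0]]' --fingers 1 --grip_force 7

```text
time_s: 21.78
tcp_pos: [0.5315, 0.0798, 0.0203]
eef_rot: [-43.4, 90.0, 42.9]
contact_force: [0.5, 0.7, 0.9]
gripper_width: 0.0599
```

Emit:
step_arm --steps '[[[-0.1,0,0],0],[[-0.15,0,0],0],[[-0.2,0,0],0],[[-0.2,0,0],0],[[-0.2,0,0],0],[[-0.2,0,0],0],[[-0.2,0,0],0],[[-0.2,0,0],0],[[-0.2,0,0],0],[[0,0,0],0]]'

```text
time_s: 22.62
tcp_pos: [0.5318, 0.0799, 0.0541]
eef_rot: [-60.2, 89.9, 26.1]
contact_force: [-0.2, 0.4, -1.9]
gripper_width: 0.0599
```

```bash
python3 - <<'E'
from plant import *; from h import *
import pickle
s=get_state();m=camera_model("wrist");im=capture("wrist");pickle.dump((s,m),open("pl2.pkl","wb"))
cv2.imwrite("pics/pl2.png",im); print(s["time_s"],s["tcp_pos"],s["contact_force"],s["gripper_width"])
im=capture("scene");cv2.imwrite("pics/s7.png",cv2.resize(im[150:320,180:400],None,fx=3,fy=3))
E
```

```text
22.6167 [0.53183794 0.07992835 0.05410757] [-0.19004515  0.38805515 -1.85722546] 0.05987106162359793
```

View pics/pl2.png

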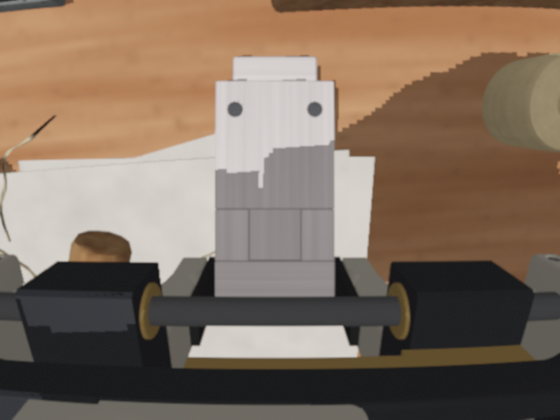

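View pics/s7.png

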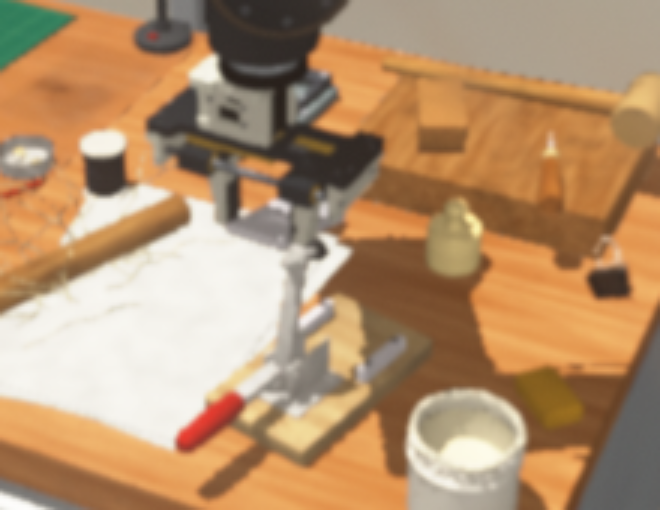

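```bash
python3 - <<'E'
from h import *
import pickle
s,m=pickle.load(open("pl2.pkl","rb")); R=toolR(s); T=s["tcp_pos"]
def atw(p1,p2,w):
    c,d=ray(m,[p1,p2]); 
    from scipy.optimize import brentq
    z=brentq(lambda z:np.linalg.norm(onz(m,[p1,p2],[z,z])[0]-onz(m,[p1,p2],[z,z])[1])-w,-.05,.15)
    P=onz(m,[p1,p2],[z,z]).mean(0); return ((R.T@(P-T))*1000).round(1),z
print('front body top',atw((215.5,82),(334.5,82),.060))
print('tongue tip top',atw((234,58),(317,58),.044))
print('pocket rear line',atw((215,260),(336,260),.060))
E
```

```text
front body top (array([ 40.1,  -0.1, -95.6]), 0.013919520373049749)
tongue tip top (array([  52.3,    0.2, -108.9]), 0.0017274423435598499)
pocket rear line (array([ 13.6,   0.1, -10.3]), 0.04053435364633337)
```

The wrist view shows the plate pitched about 17°, tongue down on the table (body front edge at row 82, tongue tip at row 58). That angle leaves little room under the lip, so I'll ease it to about 14°, clamp firmly and lift.

Emit:
step_arm --steps '[[[0.1,0,0],0],[[0.1,0,0],0],[[0.1,0,0],0],[[0,0,0],0]]'

```text
time_s: 23.05
tcp_pos: [0.5314, 0.0797, 0.0466]
eef_rot: [132.6, 90.0, -141.1]
contact_force: [0.4, 0.3, -1.5]
gripper_width: 0.0598
```

Emit:
step_arm --steps '[[[0,0,0],0],[[0,0,0],0],[[0,0,0],0],[[-0.2,0,0],0],[[-0.4,0,0],0],[[-0.5,0,0],0],[[-0.5,0,0],0],[[-0.5,0,0],0],[[-0.5,0,0],0],[[-0.4,0,0],0],[[0,-0.4,-0.45],0],[[0,-0.7,-0.8],0],[[0,-0.8,-0.95],0],[[0,-0.8,-0.95],0],[[0,-0.8,-0.95],0],[[0,-0.8,-0.95],0],[[0,-0.8,-0.95],0],[[0,-0.8,-0.95],0],[[0,-0.5,-0.6],0],[[0,0,0],0]]' --grip_force 60

```text
time_s: 24.72
tcp_pos: [0.6509, -0.0822, 0.1065]
eef_rot: [157.6, 90.0, -116.2]
contact_force: [1.1, -0.2, -3.6]
gripper_width: 0.0589
```

```bash
python3 - <<'E'
from plant import *; from h import *
import pickle
s=get_state();m=camera_model("wrist");im=capture("wrist");pickle.dump((s,m),open("pl3.pkl","wb"))
cv2.imwrite("pics/pl3.png",im); print(s["time_s"],s["tcp_pos"],s["contact_force"],s["gripper_width"],toolR(s).round(3))
im=capture("scene");cv2.imwrite("pics/s8.png",cv2.resize(im[130:260,180:400],None,fx=3,fy=3))
E
```

```text
24.7167 [ 0.65091054 -0.08224447  0.1064989 ] [ 1.12095185 -0.15105409 -3.57395503] 0.05890119707676579 [[-0.    -0.998  0.066]
 [-0.001  0.066  0.998]
 [-1.     0.    -0.001]]
```

View pics/pl3.png

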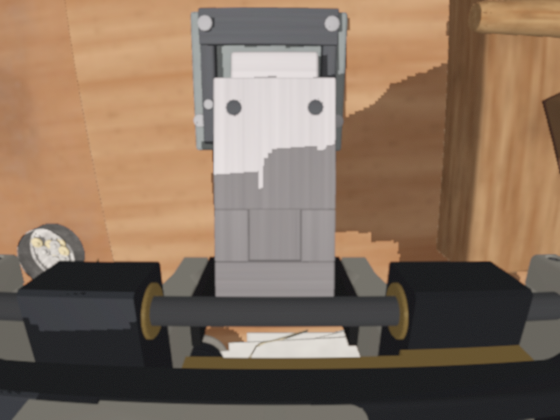

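View pics/s8.png

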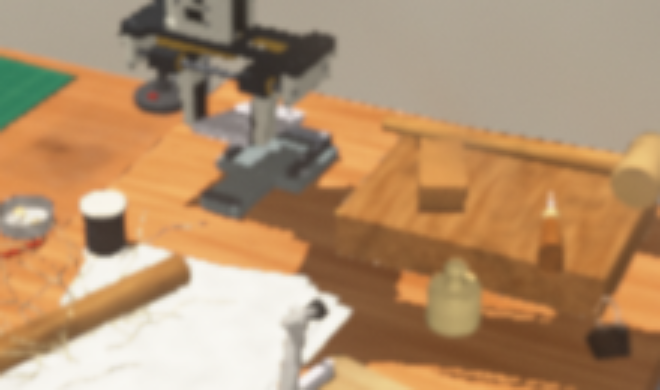

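The plate sits over the bed, its tongue tip at about row 54 and the lip edge at about row 43. I'll zoom in to measure lateral and longitudinal alignment directly.

```bash
python3 - <<'E'
import cv2
im=cv2.imread("pics/pl3.png")[0:160,180:360]
cv2.imwrite("pics/pl3z.png",cv2.resize(im,None,fx=3.7,fy=3.7,interpolation=cv2.INTER_CUBIC))
E
```

```text
(no output)
```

View pics/pl3z.png

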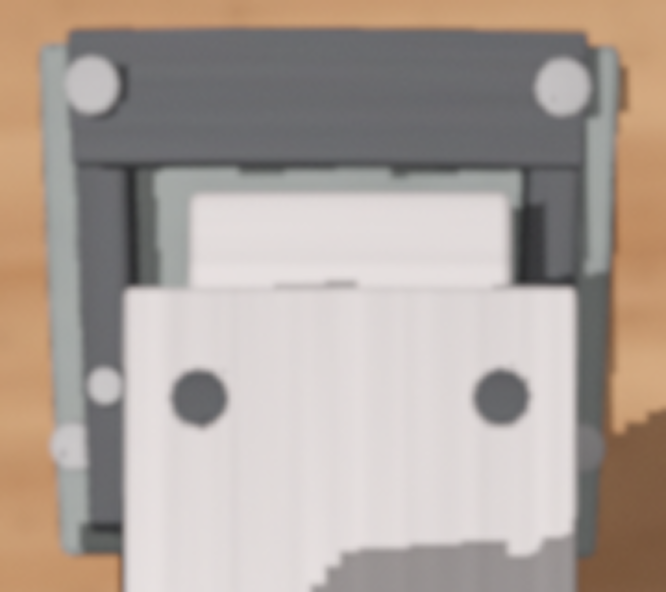

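```bash
python3 - <<'E'
from h import *
import pickle
s,m=pickle.load(open("pl3.pkl","rb")); R=toolR(s); T=s["tcp_pos"]
Z=lambda p:[[180+x/3.7-.36,y/3.7-.36] for x,y in p]
P=onz(m,Z([(70,32),(585,35),(75,160),(587,165),(125,200),(533,200)]),[.0275]*4+[.025]*2)
print(((P-T)@R*1000).round(1)); print((P*1000).round(1))
d=P[3]-P[2];print(np.degrees(np.arctan2(d[1],d[0]))-180, np.linalg.norm(d),'ang tool y',np.degrees(np.arctan2(R[1,1],R[0,1]))-180)
from scipy.optimize import brentq
def atw(p1,p2,w):
    p1,p2=Z([p1,p2])
    z=brentq(lambda z:np.linalg.norm(onz(m,[p1,p2],[z,z])[0]-onz(m,[p1,p2],[z,z])[1])-w,-.05,.15)
    P=onz(m,[p1,p2],[z,z]).mean(0); return ((R.T@(P-T))*1000).round(1)
print('front body top',atw((124,288),(577,288),.060)); print('tip',atw((190,193),(511,193),.044))
p1,p2=(215,260),(336,260)
z=brentq(lambda z:np.linalg.norm(onz(m,[p1,p2],[z,z])[0]-onz(m,[p1,p2],[z,z])[1])-.06,-.05,.15)
print(R.T@(onz(m,[p1,p2],[z,z]).mean(0)-T))
E
```

```text
[[  79.1  -45.1 -141.5]
 [  79.1   37.  -140.9]
 [  79.1  -45.1 -122.1]
 [  79.1   38.  -121.2]
 [  81.6  -37.6 -116.2]
 [  81.6   29.7 -116.1]]
[[ 686.5 -226.5   27.5]
 [ 604.6 -220.4   27.5]
 [ 687.8 -207.1   27.5]
 [ 604.9 -200.7   27.5]
 [ 680.7 -200.8   25. ]
 [ 613.5 -196.2   25. ]]
-4.449079972007269 0.08315018450018517 ang tool y -3.7959985585643494
front body top [ 35.6  -0.4 -97.3]
tip [  44.7   -0.4 -110.7]
[ 1.35495715e-02  6.49555417e-05 -1.02857816e-02]
```

Emit:
step_arm --steps '[[[0,-0.1,0],0.07],[[0,-0.11,0],0],[[0.2,0,0],0],[[0.3,0,0],0],[[0.3,0,0],0],[[0.3,0,0],0],[[0.3,0,0],0],[[0.3,0,0],0],[[0.2,0,0],0],[[0,0,0],0]]'

```text
time_s: 25.65
tcp_pos: [0.653, -0.0795, 0.0677]
eef_rot: [98.0, 89.9, -176.1]
contact_force: [0.6, -0.2, -3.6]
gripper_width: 0.0591
```

```bash
python3 - <<'E'
from plant import *; from h import *
import pickle
s=get_state();m=camera_model("wrist");im=capture("wrist");pickle.dump((s,m),open("pl4.pkl","wb"))
print(s["time_s"],s["tcp_pos"],s["contact_force"],s["gripper_width"],toolR(s).round(3))
cv2.imwrite("pics/pl4z.png",cv2.resize(im[0:160,180:360],None,fx=3.7,fy=3.7,interpolation=cv2.INTER_CUBIC))
E
```

```text
25.65 [ 0.65297366 -0.07950086  0.06772655] [ 0.61725201 -0.23073013 -3.55791391] 0.059105971855184194 [[-0.002 -0.997  0.071]
 [-0.     0.071  0.997]
 [-1.     0.002 -0.   ]]
```

View pics/pl4z.png

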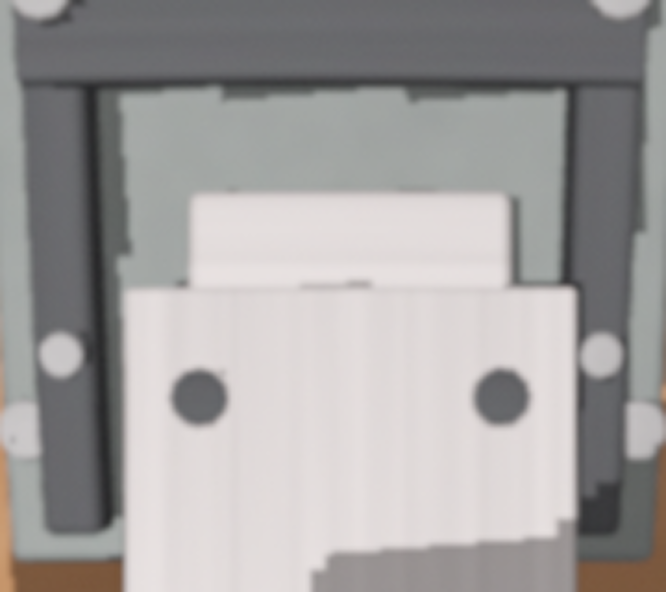

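```bash
python3 - <<'E'
from plant import *
from h import *
import pickle
s,m=pickle.load(open("pl4.pkl","rb")); R=toolR(s); T=s["tcp_pos"]
print(get_state()["tcp_pos"])
Z=lambda p:[[180+x/3.7-.36,y/3.7-.36] for x,y in p]
P=onz(m,Z([(20,80),(643,83),(93,130),(576,130),(45,532),(618,532),(108,528),(576,490)]),[.0275]*2+[.025]*6)
L=(P-T)@R*1000;print(L.round(1)); print((P*1000).round(1))
d=P[1]-P[0];print(np.degrees(np.arctan2(d[1],d[0]))-180,'ang tool y',np.degrees(np.arctan2(R[1,1],R[0,1]))-180)
E
```

```text
[ 0.65331305 -0.07954164  0.06840265]
[[  40.2  -44.  -124.5]
 [  40.3   38.3 -124. ]
 [  42.7  -35.  -118.6]
 [  42.8   30.  -118.5]
 [  42.7  -44.6  -64.9]
 [  42.8   38.2  -64.8]
 [  42.7  -35.4  -65.4]
 [  42.8   31.9  -70.7]]
[[ 687.9 -206.8   27.5]
 [ 605.9 -200.4   27.5]
 [ 679.4 -200.3   25. ]
 [ 614.5 -195.5   25. ]
 [ 692.7 -147.4   25. ]
 [ 610.1 -141.4   25. ]
 [ 683.5 -147.2   25. ]
 [ 616.1 -147.7   25. ]]
-4.461796415017261 ang tool y -4.093682592277929
```

Emit:
step_arm --steps '[[[0,-0.07,0],0],[[0,-0.06,0],0],[[0.1,0,0],0],[[0.1,0,0],0],[[0.05,0,0],0],[[0,0,0],0],[[0,0,0],0]]'

```text
time_s: 26.28
tcp_pos: [0.6562, -0.0797, 0.064]
eef_rot: [101.8, 90.0, -172.3]
contact_force: [-0.1, -0.4, -2.8]
gripper_width: 0.059
```

Emit:
step_arm --steps '[[[0.05,0,0],0],[[0,0,0],0],[[0,0,0],0]]' --grip_force 12

```text
time_s: 26.53
tcp_pos: [0.6564, -0.0796, 0.0633]
eef_rot: [-95.7, 90.0, -9.8]
contact_force: [-0.5, 0.3, -2.3]
gripper_width: 0.0597
```

Emit:
step_arm --steps '[[[0.05,0,0],0],[[0.05,0,0],0],[[0,0,0],0],[[0,0,0],0]]'

```text
time_s: 26.87
tcp_pos: [0.6566, -0.0795, 0.0614]
eef_rot: [-81.0, 90.0, 4.9]
contact_force: [-0.2, 2.3, -1.0]
gripper_width: 0.0598
```

```bash
python3 - <<'E'
from plant import *; from h import *
import pickle
s=get_state();m=camera_model("wrist");im=capture("wrist");pickle.dump((s,m),open("pl5.pkl","wb"))
print(s["time_s"],s["tcp_pos"],s["contact_force"],s["gripper_width"])
cv2.imwrite("pics/pl5z.png",cv2.resize(im[0:160,180:360],None,fx=3.7,fy=3.7,interpolation=cv2.INTER_CUBIC))
E
```

```text
26.8667 [ 0.65659162 -0.0794581   0.06136334] [-0.18449028  2.28959362 -1.02116446] 0.059760100351050074
```

View pics/pl5z.png

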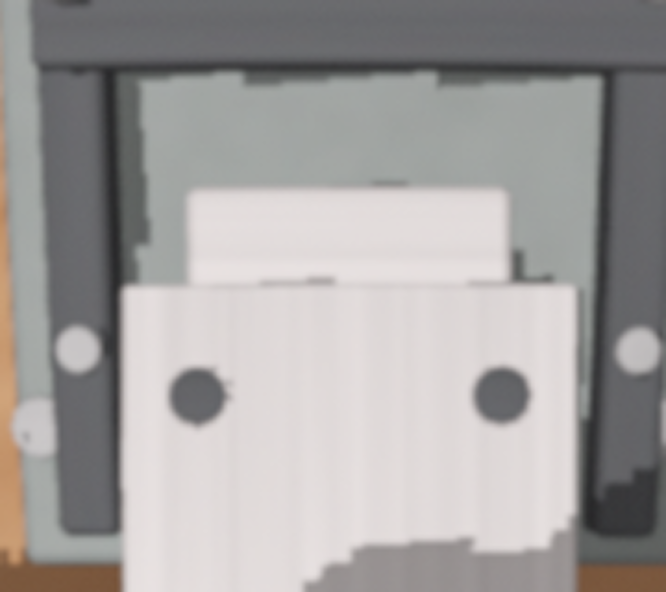

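The tongue now rests on the bed floor (reaction visible), and the plate is within about 1 mm of centre between the cheeks. I'll slide it forward under the lip.

Emit:
step_arm --steps '[[[0,0.04,-0.1],0],[[0,0,-0.1],0],[[0,0,-0.1],0],[[0,0,-0.1],0],[[0,0,-0.1],0],[[0,0,-0.1],0],[[0,0,-0.1],0],[[0,0,-0.1],0],[[0,0,0],0],[[0,0,0],0]]'

```text
time_s: 27.75
tcp_pos: [0.6543, -0.096, 0.0611]
eef_rot: [152.3, 90.0, -121.8]
contact_force: [0.1, -0.8, -2.1]
gripper_width: 0.0598
```

```bash
python3 - <<'E'
from plant import *; from h import *
import pickle
s=get_state();m=camera_model("wrist");im=capture("wrist");pickle.dump((s,m),open("pl6.pkl","wb"))
print(s["time_s"],s["tcp_pos"],s["contact_force"],s["gripper_width"])
cv2.imwrite("pics/pl6z.png",cv2.resize(im[0:160,180:360],None,fx=3.7,fy=3.7,interpolation=cv2.INTER_CUBIC))
E
```

```text
27.75 [ 0.65426256 -0.09598172  0.06112042] [ 0.10779598 -0.84018288 -2.09477121] 0.05982945662548933
```

View pics/pl6z.png

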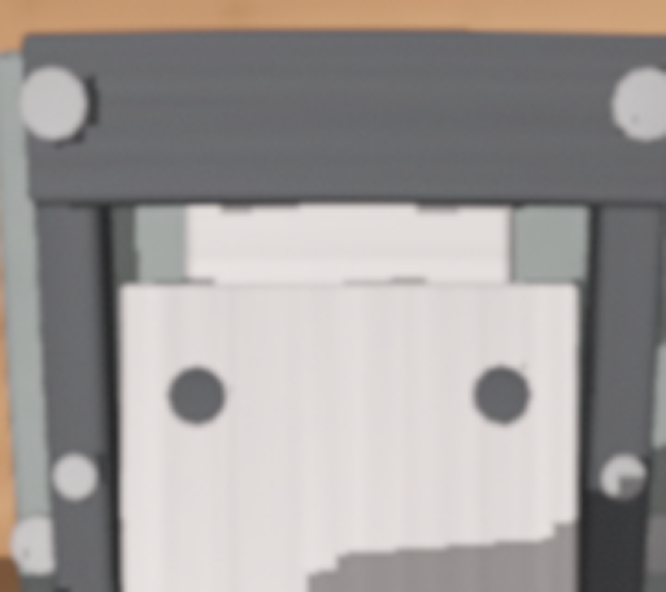

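```bash
python3 - <<'E'
from plant import *
from h import *
import pickle
s,m=pickle.load(open("pl6.pkl","rb")); R=toolR(s); T=s["tcp_pos"]
Z=lambda p:[[180+x/3.7-.36,y/3.7-.36] for x,y in p]
P=onz(m,Z([(32,198),(660,200),(103,260),(590,260),(25,35),(666,38)]),[.0275]*2+[.025]*2+[.0275]*2)
print(((P-T)@R*1000).round(1)); 
# body front top edge via width
from scipy.optimize import brentq
def atw(p1,p2,w):
    z=brentq(lambda z:np.linalg.norm(onz(m,[p1,p2],[z,z])[0]-onz(m,[p1,p2],[z,z])[1])-w,-.05,.15)
    P=onz(m,[p1,p2],[z,z]).mean(0); return ((R.T@(P-T))*1000).round(1)
print('front',atw(*Z([(120,284),(579,284)]),.06)); print(get_state()["tcp_pos"])
E
```

```text
[[  33.7  -41.6 -108.5]
 [  33.7   39.7 -108.2]
 [  36.2  -33.1 -101. ]
 [  36.2   31.3 -100.9]
 [  33.7  -41.5 -128.2]
 [  33.7   39.5 -127.7]]
front [ 33.4  -0.5 -97.6]
[ 0.65424017 -0.09598116  0.06109593]
```

Emit:
step_arm --steps '[[[0,0,-0.1],0],[[0,0,-0.1],0],[[0,0,0],0],[[0,0,0],0]]'

```text
time_s: 28.13
tcp_pos: [0.6541, -0.0997, 0.0612]
eef_rot: [156.4, 90.0, -117.6]
contact_force: [-0.2, 0.6, -1.8]
gripper_width: 0.0599
```

```bash
python3 - <<'E'
from plant import *; from h import *
import pickle
s=get_state();m=camera_model("wrist");im=capture("wrist");pickle.dump((s,m),open("pl7.pkl","wb"))
print(s["time_s"],s["tcp_pos"],s["contact_force"],s["gripper_width"])
cv2.imwrite("pics/pl7z.png",cv2.resize(im[0:160,180:360],None,fx=3.7,fy=3.7,interpolation=cv2.INTER_CUBIC))
im=capture("scene");cv2.imwrite("pics/s9.png",cv2.resize(im[130:260,180:400],None,fx=3,fy=3))
E
```

```text
28.1333 [ 0.65405037 -0.09969369  0.06115188] [-0.24352585  0.55342482 -1.84008852] 0.05989298345323492
```

View pics/pl7z.png

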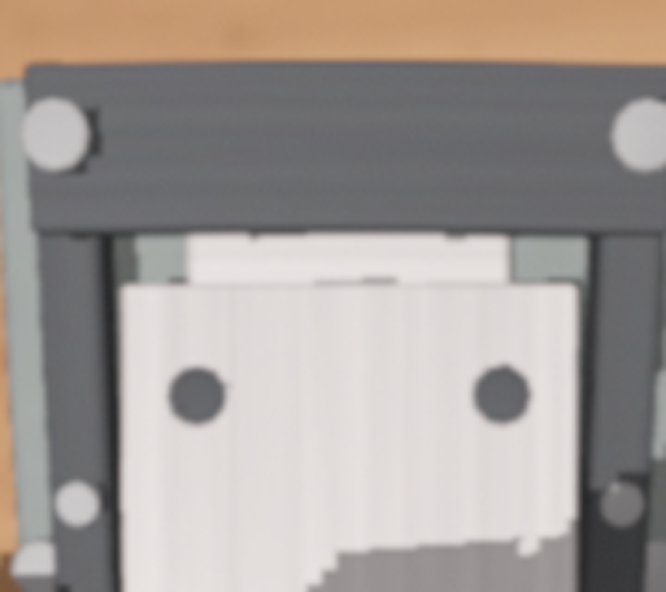

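View pics/s9.png

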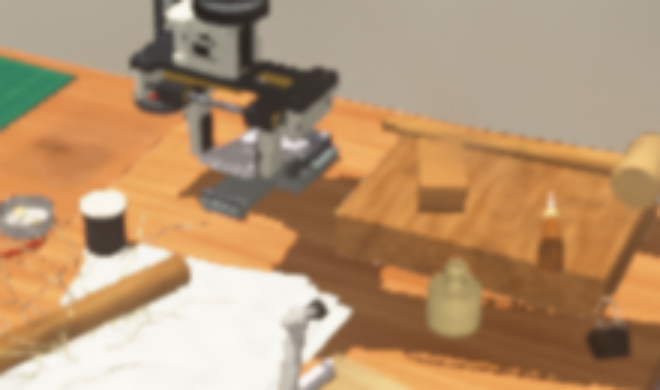

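The tongue is about 6 mm under the lip, with no jamming force. Now I'll lower the rear end with a light grip so the plate can pivot.

Emit:
step_arm --steps '[[[0,0,0],0],[[0.1,0,0],0],[[0.1,0,0],0],[[0.1,0,0],0],[[0.1,0,0],0],[[0.1,0,0],0],[[0.1,0,0],0],[[0,0,0],0]]' --grip_force 7

```text
time_s: 28.9
tcp_pos: [0.6539, -0.0995, 0.0486]
eef_rot: [101.3, 90.0, -172.8]
contact_force: [0.3, 1.2, -1.6]
gripper_width: 0.0597
```

Emit:
step_arm --steps '[[[0.1,0,0],0],[[0.1,0,0],0],[[0.1,0,0],0],[[0.1,0,0],0],[[0.1,0,0],0],[[0,0,0],0],[[0,0,0],0]]'

```text
time_s: 29.48
tcp_pos: [0.654, -0.0996, 0.039]
eef_rot: [107.7, 90.0, -166.4]
contact_force: [0.2, 0.6, -1.7]
gripper_width: 0.0602
```

```bash
python3 - <<'E'
from plant import *; from h import *
s=get_state();im=capture("wrist")
print(s["time_s"],s["tcp_pos"],s["contact_force"],s["moment"],s["gripper_width"])
cv2.imwrite("pics/pl8.png",im)
E
```

```text
29.4833 [ 0.65398062 -0.09957198  0.03898247] [ 0.17959894  0.6074411  -1.69916276] [0.2548746  0.04937647 0.010915  ] 0.060235494723480734
```

View pics/pl8.png

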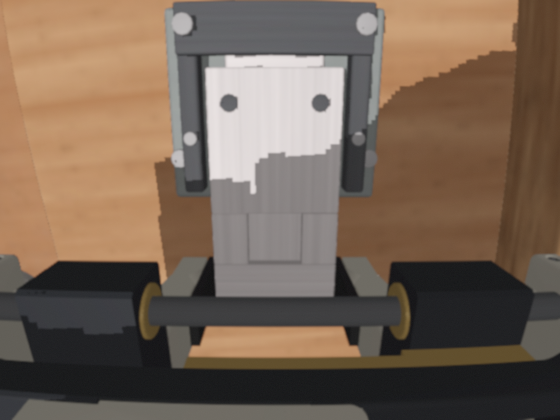

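The plate is nearly flat in the bed. I'll lower the remaining ~5 mm, watching force.

Emit:
step_arm --steps '[[[0.08,0,0],0],[[0.08,0,0],0],[[0.05,0,0],0],[[0,0,0],0],[[0,0,0],0]]'

```text
time_s: 29.95
tcp_pos: [0.6541, -0.0995, 0.0352]
eef_rot: [-122.9, 90.0, -37.0]
contact_force: [-1.0, 1.2, 1.9]
gripper_width: 0.06
```

Emit:
step_arm --steps '[[[0.04,0,0],0],[[0.03,0,0],0],[[0,0,0],0]]'

```text
time_s: 30.2
tcp_pos: [0.6541, -0.0996, 0.0347]
eef_rot: [-130.2, 90.0, -44.3]
contact_force: [-4.5, 2.7, 9.0]
gripper_width: 0.0602
```

Force rose to 9 N, so the plate is on the floor. I'll release, retreat upward and look.

Emit:
step_arm --steps '[[[0,0,0],0],[[0,0,0],0],[[0,0,0],0],[[0,0,0],0],[[0,0,0],0],[[-0.4,0,0],0],[[-0.8,0,0],0],[[-0.9,0,0],0],[[-0.9,0,0],0],[[-0.9,0,0],0],[[0,0,0.5],0],[[0,0,0.8],0],[[0,0,0.8],0],[[0,0,0.4],0],[[0,0,0],0],[[0,0,0],0]]' --fingers 0

```text
time_s: 31.53
tcp_pos: [0.6573, -0.0485, 0.1108]
eef_rot: [105.9, 89.9, -168.0]
contact_force: [-0.9, -0.0, -0.5]
gripper_width: 0.0876
```

```bash
python3 - <<'E'
from plant import *; from h import *
import pickle
s=get_state();m=camera_model("wrist");im=capture("wrist");pickle.dump((s,m),open("pl9.pkl","wb"))
print(s["time_s"],s["tcp_pos"],s["contact_force"],s["gripper_width"])
cv2.imwrite("pics/pl9z.png",cv2.resize(im[40:260,180:380],None,fx=2.7,fy=2.7,interpolation=cv2.INTER_CUBIC))
cv2.imwrite("pics/s10.png",capture("scene"))
E
```

```text
31.5333 [ 0.65732247 -0.04853091  0.11076   ] [-0.92005127 -0.01700298 -0.52329803] 0.08763066355906678
```

View pics/pl9z.png

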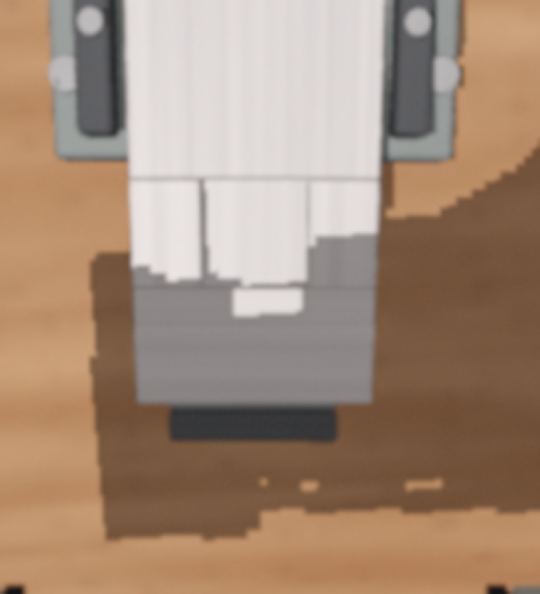

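View pics/s10.png

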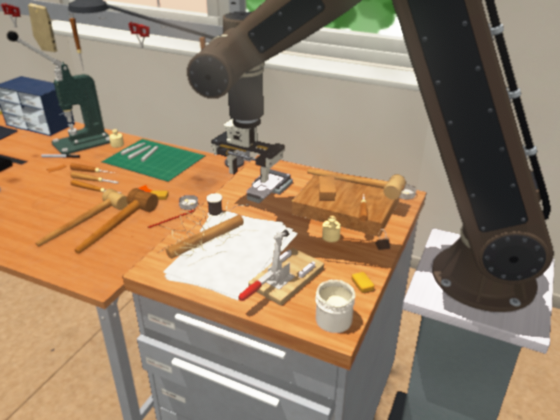

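```bash
python3 - <<'E'
from h import *
import pickle
from scipy.optimize import brentq
s,m=pickle.load(open("pl9.pkl","rb")); R=toolR(s)
Z=lambda p:[[180+x/2.7-.3,40+y/2.7-.3] for x,y in p]
def atw(p,w):
    p=Z(p); g=lambda z:onz(m,p,[z,z])
    z=brentq(lambda z:np.linalg.norm(g(z)[0]-g(z)[1])-w,-.05,.1); return (g(z)*1000).round(1).tolist()
print('rear',atw([(136.5,402),(373.5,402)],.06)); print('stop outer',atw([(170,440),(336,440)],.044)); print('pocket front line',atw([(129,178),(380,178)],.06))
o=np.array([.651,-.139,0]);a=np.radians(-94.3);u=np.array([np.cos(a),np.sin(a),0]);v=np.array([-u[1],u[0],0])
for n,p,z in(('rear',[(136.5,402),(373.5,402)],.024),('pocketfront',[(129,178),(380,178)],.024),('stop in/out',[(253,408),(253,440)],.021),('cheek end',[(96,136),(412,136)],.025)):
    P=onz(m,Z(p),[z]*2)-o; print(n,(np.c_[P@u,P@v]*1000).round(1).tolist())
E
```

```text
rear [[685.5, -81.7, 25.0], [625.7, -77.5, 25.0]]
stop outer [[678.9, -69.2, 17.1], [635.0, -66.1, 17.1]]
pocket front line [[681.8, -136.0, 23.9], [622.0, -131.8, 23.9]]
rear [[-60.0, 30.3], [-59.7, -30.0]]
pocketfront [[-5.3, 30.5], [-5.0, -29.5]]
stop in/out [[-62.1, 0.6], [-70.6, 0.6]]
cheek end [[4.3, 37.9], [4.6, -36.6]]
```

The plate lies flat: its top measures z≈24 to 25 mm, its rear face is at bed x≈-60 inside the stop (-63), and y is centred. I'll retreat and check the rest.

Emit:
step_arm --steps '[[[-0.8,0,0],0],[[-0.9,0,0],0],[[-0.9,0,0],0],[[-0.9,0,0],0],[[-0.9,0,0],0],[[0,-0.9,0],0],[[0,0.9,0],0],[[0,0,0],0],[[0,0,0],0],[[0,0,0],0]]'

```text
time_s: 32.47
tcp_pos: [0.6577, -0.0501, 0.1995]
eef_rot: [176.9, 90.0, -97.2]
contact_force: [-0.5, 0.9, -0.1]
gripper_width: 0.0876
```

```bash
python3 - <<'E'
from plant import *; from h import *
s=get_state();print(s["time_s"],s["tcp_pos"],s["contact_force"])
im=capture("top");cv2.imwrite("pics/top1.png",im)
a=cv2.imread("pics/top0.png")
cv2.imwrite("pics/cmp.png",np.hstack([cv2.resize(x[110:350,160:440],None,fx=1.4,fy=1.8) for x in(a,im)]))
cv2.imwrite("pics/w9.png",capture("wrist"))
E
```

```text
32.4667 [ 0.65771842 -0.05011234  0.19950829] [-0.52950473  0.89958128 -0.14193402]
```

View pics/cmp.png

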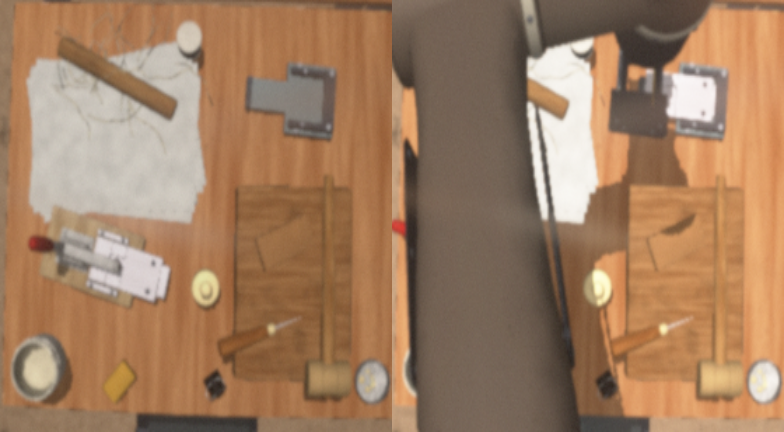

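View pics/w9.png

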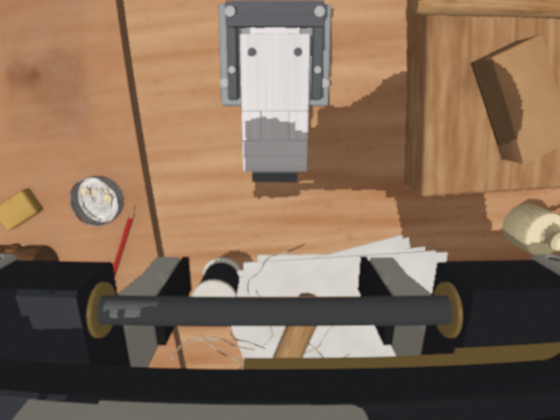

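The plate is seated square, tongue under the lip and rear inside the stop. In the top view the weight stays at (205,288); in the scene view the pot and spool stand as before and the clamp is open.

```bash
python3 - <<'E'
from plant import *
print(close_job())
E
```

```text
the job is handed in; nothing more can be done
None
```

The plate is mounted in the press bed, and I handed the job in at about 32.5 s of the 58 s allowed.

**What I did:**
- I pushed the clamp handle over until it met its stop at about 15 N.
- I lifted the plate, but my first grip was too low to set it flat on the table. I lowered it back into the clamp and regripped it higher.
- I set it down on the free surface and regrasped it by the pocket end with a light grip, so it tilted with the tongue down. It measured about 17° at first, and I eased it to 13–14°.
- I slid the tongue about 6 mm under the lip, with it resting on the bed floor. Then I lowered the rear end until it touched down at about 9 N, released and retreated.

**Last checks:**
- **Plate:** the top measures 24–25 mm high (24 expected). The rear face is at bed x ≈ -60 mm, inside the stop at -63 mm. It is centred sideways to within about 0.5 mm.
- **Clamp:** the scene view after release shows it open.
- **Bystanders:** the weight is at the same spot in the before and after top views. The pot and spool were compared by eye in the scene view and look unmoved; the arm hid the pot and part of the spool from the top camera at the end.
- **Limits of the checks:** the rear-end height is only good to 1–2 mm, and I did not press the plate down again after releasing it. No check failed.

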